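# Slide the dosing carriage home past its spring catch

### The arm

A 7-joint arm with a two-finger parallel gripper is mounted at the origin on the work surface. World frame = base frame: x ahead of the robot, y to its left, z up, the work surface at z = 0. Lengths are in m, angles in rad, forces in N, time in s.
With the tool pointing down it reaches from about 0.425 to 0.875 m from the base axis. Payload 4.7 kg.
Tool frame: the origin (TCP) lies at the very end of the fingers, on their centre line; the grasp point (between the pads) lies 19 mm behind it; z points along the fingers, y is the direction in which the jaws open and shut (so a half turn about z gives the same grasp; the last joint's range is limited). The gripper opens to 87 mm and grips with 3 to 60 N. Pads are 19 mm wide; open, the fingers measure 117 mm over their backs; the gripper's body (75 mm by 190 mm) begins 51 mm behind the grasp point.
Start: joints at [-1.168, 0.321, -0.07, 1.45, 0.023, 1.371, -0.057], TCP at [0.246, 0.601, 0.223] pointing down, gripper open.
Joint ranges: [-2.86, 2.86], [-0.3, 2.09], [-1.38, 1.24], [0.06, 2.45], [-1.56, 4.7], [0.09, 2.05], [-2.69, 2.69]. Speed limits (rad/s): [2.57, 2.57, 3.14, 3.14, 3.14, 3.14, 3.14].

### API

Orientations are given as a rotation vector (axis times angle).
In Python, from bench import ctrl, get_image, camera_info gives the robot as it stands.
- The arm moves only by the tool carry_out, never from a script. Its argument "commands" is a list of rows, each an object of numbers: "tx", "ty", "tz": the shift along the tool's x, y, z in m; "rx", "ry", "rz": the turn, a rotation vector about the tool's x, y, z in rad; "jaw": the opening, from 0 (shut) to 1 (fully open). In form: [{"tx": .., "ty": .., "tz": .., "rx": .., "ry": .., "rz": .., "jaw": ..}, ...]. A call has 1 to 12 rows; each row is the pose to reach, as a shift and turn from the pose commanded when the call began, along the tool's axes at that moment; what a row does not reach only later rows make up. A row lasts 1/8 s, in which the tool goes at most 62.5 mm and 10.7 degrees, less where a joint would pass 70% of its speed; a pose out of reach is approached as far as the arm can. A call with a gripper value outside its range is refused whole. The fingers move at their own pace and stop on an object; "grip_force" is the grip in N (left out, the last holds). Time passes only in rows, so rows that repeat a pose let the fingers close. It gives the time, the measured TCP pose, the force and the opening at its end, in the units of the state.
- ctrl.get_state(): the state, without advancing time (a new reading comes with each control period).
- get_image(name): name is "side" or "top"; returns the picture (400x640x3 uint8, red, green, blue); there is no depth.
- camera_info(name): a dict with "intrinsics" (3x3 intrinsics, pixels), "R" (3x3) and "t" (3): a world point X has camera coordinates R X + t. Camera axes: x right, y down, z forward; pixel columns grow to the right and rows downward; lengths in m; the calibration is good to about 2 mm. A picture is of the moment at which its call begins. camera_info takes no time and is no camera call.
- ctrl.close_job(): hands the job in, once; it reports no verdict.
The state is a dict: "time": time; "joint_positions": joint angles; "qd": joint speeds; "joint_torque": joint torques, N m; "position": TCP position; "tool_rot": TCP orientation; "ft_force": force on the tool from outside, world axes, zero at the start; "torque": the same for the moment, N m; "grip_width": opening from 0.0 (shut) to 1.0 (fully open).
Only numpy, scipy, OpenCV 4.12 (cv2) and the standard library are available. Lean on these libraries where they do the work, as an engineer would, in place of code of your own. Each camera call takes 0.05 s, during which the arm holds its last target.

### The job

Press the dosing board's long spring bar down with the shut fingertips, so that its catch pin drops out of the carriage's way, and, keeping the bar held down all the while, push the carriage by the rear end of its wing along the rails right up to the end stop under the nozzle. Only then lift off the bar, so that the pin springs up behind the carriage and locks it. Just press and push: do not lift or tip the two jars riding in the carriage, and leave everything else where it stands.

Things in the scene. Friction and masses are not known exactly. Their poses are not given: they have to be found in the camera images.
- station: white dosing board, 270 x 480 x 10 mm, fixed to the table, somewhat turned. Origin: on the table under the catch pin; z up; +y is the way the carriage slides home, -x is the robot's side. The board spans x -130..+140, y -270..+210 mm. Two low aluminium rails run along y.
- end_stop (a point): top middle of the aluminium end stop, a 110 x 12 x 50 mm plate across the rails' +y end (station x 0, y +151 mm, 60 mm above the table).
- nozzle (a point): mouth of the dosing nozzle over the track (station x +10, y +115 mm, 125 mm above the table). Its white pipe, 18 mm thick, arches up to 164 mm above the table from a post on the board's far side (station x +105, y +115 mm).
- catch_bar (a joint): spring plunger, m: 0 = up (at rest), 0.016 = fully pressed down. One steel piece: a pin between the rails and a flat bar beside the track on the robot's side. Moves straight down; the spring pushes back with 2.5 N at the top, 7.5 N at the bottom. Bar top 42 mm above the table when up. The pin clears the carriage from 0.008 on; press to at least 0.011 to be sure.
- bar_top (a point): middle of the top face of the plunger's bar (moves with it). The bar is 30 mm wide (station x -100..-70 mm) and 255 mm long (station y -240..+15 mm) and may be pressed anywhere along its length that the carriage's wing does not cover.
- pin_top (a point): centre of the top of the round catch pin, 12 mm across (station x 0, y 0; moves with the bar). Up, it stands 42 mm above the table and blocks the carriage, whose underside is 34 mm above the table.
- carriage (a joint): how far the carriage has slid along the station's +y, m: starts between 0 and 0.013, meets the pin at 0.030 if that is up, reaches the end stop at 0.180; the pin is free to rise behind it from 0.172 on. Slides with about 1.5 N of friction and stays where it is left.
- wing_face (a point): middle of the rear (-y) end face of the carriage's wing, where to push: 55 mm wide, 32 mm high (50 to 82 mm above the table), level with the carriage's rear end, station x -100..-45 mm; this point lies over the bar's middle line. The wing is a grey block on the carriage's robot side, reaching 95 mm from this face to +y, 8 mm above the raised bar.
- tray_center (a point): centre of the carriage's tray floor (42 mm above the table). The carriage is a grey plastic tray, 90 mm (x) by 130 mm (y), rim 56 mm above the table, with two wells in a row along y.
- jar_front: squat clear jar with a white lid, 44 mm across, 55 mm tall, loose in the front (+y) well of the carriage; origin at the centre of its underside.
- jar_rear: the same jar in the rear (-y) well.
- elbow: white plastic pipe elbow, two 50 mm legs, 42 mm thick, lying on the station's board. Bystander.
- supplement: white bottle with black cap, 48 mm across, 105 mm tall, standing on the station's board. Bystander.
- vial: small glass vial, 26 mm across, 45 mm tall, standing on the station's board. Bystander.
- valve: white pipe ball valve with a red lever, 110 mm long, lying on the table. Bystander.
- brush: brush lying on the table. Bystander.
- screwdriver: screwdriver lying on the table. Bystander.
- beaker: clear plastic beaker, 72 mm across, 80 mm tall, on the table. Bystander.
- buffer: white bottle, 80 mm across, 150 mm tall, on the table. Bystander.
Not all that is in view belongs to the job. What is shaped like the jar_rear but orange is not meant.

How it is judged:
On the way, in this order (a step that is already met when the one before it is completed fails the run):
1. the bar is held down while the carriage is still short of the pin (value of joint catch_bar above 0.0095 m and value of joint carriage below 0.032 m), for 0.1 s.
2. the carriage slides over the pin with the bar held down (value of joint catch_bar above 0.0095 m and value of joint carriage between 0.05 and 0.165 m), for 0.05 s.
3. the carriage is at the end stop with the bar still held down (value of joint catch_bar above 0.0095 m and value of joint carriage above 0.172 m), for 0.1 s.
At the end, for the whole second after the job is handed in: The carriage is at its end stop (within 8 mm), at rest; the catch bar and pin are up again (within 3 mm) behind it; both jars stand upright in their wells (value of joint carriage above 0.172 m and value of joint catch_bar below 0.003 m and velocity of joint carriage between -0.01 and 0.01 m/s and z of jar_front in the frame of tray_center between -0.006 and 0.006 m and horizontal distance between each of jar_front, jar_rear and tray_center below 0.055 m and angle between each of jar_front, jar_rear's own z axis and vertical below 0.15 rad and z of jar_rear in the frame of tray_center between -0.006 and 0.006 m); the robot touches nothing.
It fails at once if the bar was let up while the carriage was over the pin (value of joint catch_bar below 0.009 m and value of joint carriage between 0.036 and 0.168 m).
It fails at once if a jar was lifted or tipped (z of any of jar_front, jar_rear in the frame of tray_center above 0.012 m or angle between any of jar_front, jar_rear's own z axis and vertical above 0.35 rad).
It fails at once if a bystander was moved, lifted or tipped (distance of any of elbow, supplement, vial, valve, brush, screwdriver, beaker, buffer from where it was at the start of the episode above 0.03 m or angle between any of elbow, supplement, vial, valve, brush, screwdriver, beaker, buffer's own z axis and vertical above 0.5 rad).
It also fails if it takes over 38 s, if anything falls off the work surface, if the arm or the gripper's body presses on something with over 40 N, if the wrist force passes 120 N, or if a joint passes its speed limit or range.

## Working session

There is one attempt and no reset: what is moved stays moved. The work goes in short steps, Python scripts to look and compute and a tool call to move; the robot and the scene stay as the last step left them, time stands still between calls to the robot, and variables do not carry over. Pictures are saved under pics/ and viewed, and the job is handed in when it is done.

Besides the shell and the picture viewer there is one more tool, called after "Request:" as name([rows], argument=value, ...), one row to a line, values as JSON. carry_out: Moves the arm, as the interface text tells. Its arguments: {"type":"object","properties":{"commands":{"type":"array"},"grip_force":{"type":"number"}},"required":["commands"]}

```bash
mkdir -p pics
python3 - <<'E'
from bench import ctrl,get_image,camera_info
import cv2
s=ctrl.get_state();print(s)
for n in("side","top"):
    im=get_image(n);cv2.imwrite(f"pics/{n}0.png",im[:,:,::-1]);i=camera_info(n);print(n,i)
E
```

```text
{'time': 0.0, 'joint_positions': array([-1.16790281,  0.3218134 , -0.0700801 ,  1.45170433,  0.02263785,
        1.37077848, -0.05687618]), 'qd': array([ 0.00011963,  0.00033293, -0.0020184 , -0.00199686,  0.00210639,
       -0.00044716,  0.00095955]), 'joint_torque': array([-9.02982538e-04, -4.91270900e+01, -4.04385868e-01, -3.12528098e+01,
       -6.38859300e-02,  4.36129177e-02,  1.76507710e-04]), 'position': array([0.24624613, 0.60094441, 0.22145299]), 'tool_rot': array([-6.06740974e-01, -3.08220517e+00,  2.98818612e-03]), 'ft_force': array([0.2721471 , 0.40747096, 0.79819195]), 'torque': array([-0.02782817, -0.02745588, -0.02855012]), 'grip_width': 1.000862294923282}
side {'intrinsics': array([[472.9287762 ,   0.        , 332.73622565],
       [  0.        , 472.9287762 , 199.18171801],
       [  0.        ,   0.        ,   1.        ]]), 'R': array([[-0.88695213,  0.46185085, -0.00311527],
       [ 0.26257477,  0.49868452, -0.82605583],
       [-0.37996105, -0.73348998, -0.56357968]]), 't': array([ 0.45646541, -0.07953499,  1.77058684])}
top {'intrinsics': array([[454.25111609,   0.        , 314.88604358],
       [  0.        , 454.25111609, 201.25302474],
       [  0.        ,   0.        ,   1.        ]]), 'R': array([[ 0.00595245, -0.99995622,  0.00722042],
       [-0.99052394, -0.00688676, -0.13716743],
       [ 0.13721115, -0.00633551, -0.99052156]]), 't': array([0.05457353, 0.54080012, 1.43296697])}
```

View pics/side0.png

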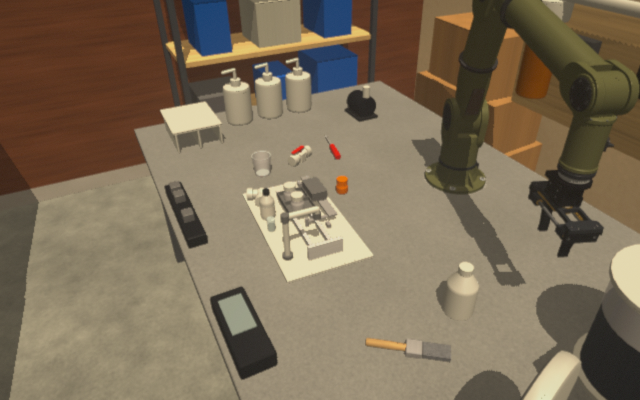

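View pics/top0.png

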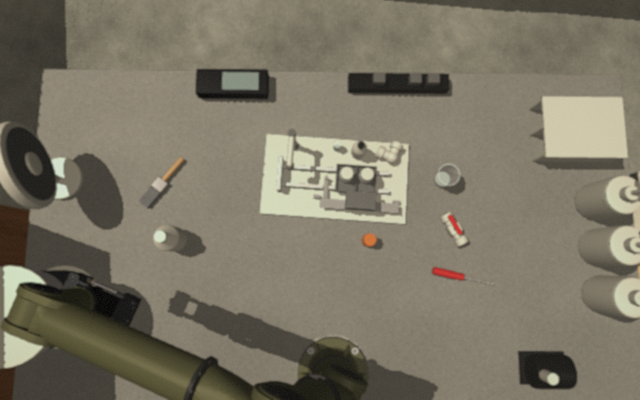

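The side view shows the station around (305,225), with the grey carriage and wing near (310,190). In the top view the board spans x 262–408 and y 135–223, with the end stop at (281,173) and the wing at (362,198). The orange decoy is at (370,240). I'll enlarge both.

Run:
```python
import cv2
t=cv2.imread("pics/top0.png")[125:230,255:415];cv2.imwrite("pics/top0c.png",cv2.resize(t,None,fx=5,fy=5,interpolation=cv2.INTER_CUBIC))
t=cv2.imread("pics/side0.png")[165:280,235:375];cv2.imwrite("pics/side0c.png",cv2.resize(t,None,fx=5,fy=5,interpolation=cv2.INTER_CUBIC))
```

```text
(no output)
```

View pics/top0c.png

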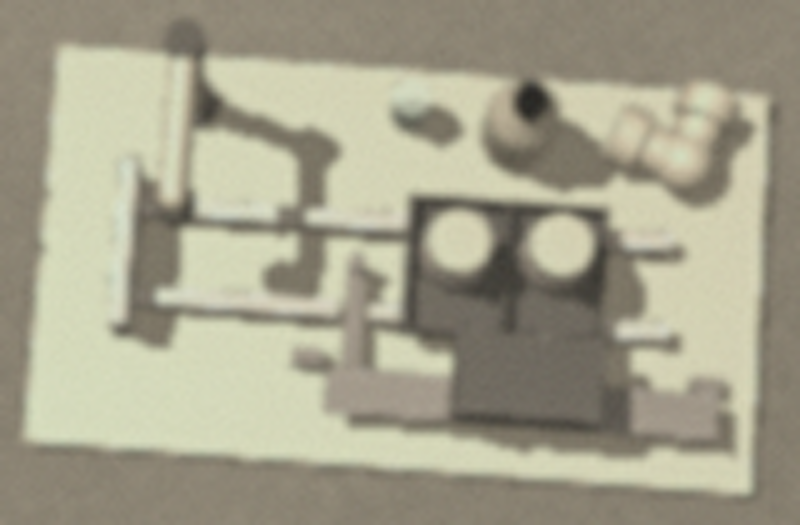

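View pics/side0c.png

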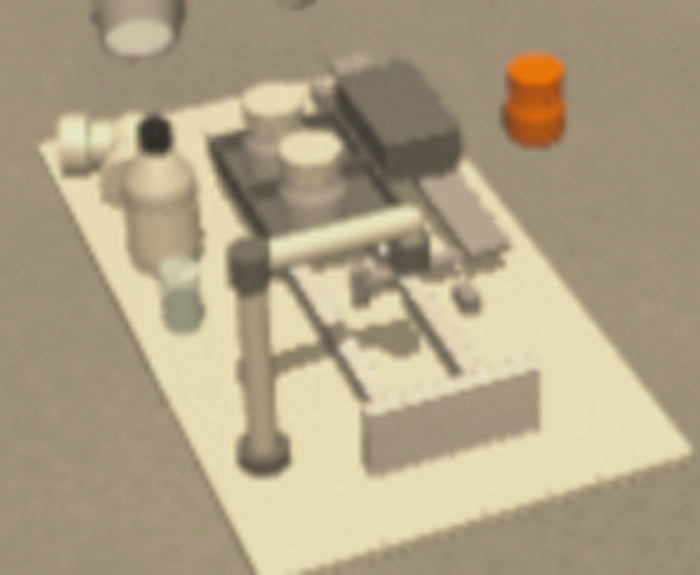

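```bash
cat > h.py <<'E'
import numpy as np
from bench import camera_info
C={n:camera_info(n) for n in("side","top")}
def proj(n,X):
    c=C[n];p=c["intrinsics"]@(c["R"]@np.asarray(X).T+c["t"][:,None]);return (p[:2]/p[2]).T
def pix(n,u):
    o={"top":(255,125),"side":(235,165)}[n];return (np.asarray(u,float)+.5)/5-.5+o
def back(n,uv,z):
    c=C[n];d=c["R"].T@np.linalg.inv(c["intrinsics"])@np.array([*uv,1.]);o=-c["R"].T@c["t"];return o+d*(z-o[2])/d[2]
def tri(a,b):
    A=[];B=[]
    for n,uv in(("top",a),("side",b)):
        c=C[n];P=c["intrinsics"]@np.c_[c["R"],c["t"]]
        for i in(0,1):
            r=uv[i]*P[2]-P[i];A.append(r[:3]);B.append(-r[3])
    return np.linalg.lstsq(np.array(A),np.array(B),rcond=None)[0]
def S2W(p,S):
    x,y,a=p;S=np.atleast_2d(S)/1000;c,s=np.cos(a),np.sin(a)
    return np.c_[x+c*S[:,0]-s*S[:,1],y+s*S[:,0]+c*S[:,1],S[:,2]]
def W2S(p,W):
    x,y,a=p;c,s=np.cos(a),np.sin(a);d=np.array(W[:2])-[x,y];return 1000*np.array([c*d[0]+s*d[1],-s*d[0]+c*d[1],W[2]])
E
python3 - <<'E'
from h import *
from scipy.optimize import least_squares
obs=[("top",(58,45),(140,210,10)),("top",(770,95),(140,-270,10)),("top",(752,492),(-130,-270,10)),("top",(25,440),(-130,210,10)),
("top",(130,156),(55,151,60)),("top",(120,327),(-55,151,60)),
("side",(40,148),(140,-270,10)),("side",(690,450),(-130,210,10)),("side",(365,408),(55,157,60)),("side",(540,368),(-55,157,60))]
P=np.array([pix(n,u) for n,u,_ in obs])
def f(p): return np.concatenate([proj(n,S2W(p,s))[0]-q for (n,_,s),q in zip(obs,P)])
r=least_squares(f,[.6,0,-.07],loss="soft_l1");p=r.x;print(p);print(r.fun.reshape(-1,2).round(1))
np.save("p.npy",p)
# independent triangulations
for nm,t,s in [("wing rear/robot top",(603,422),(335,60)),("wing front robot top",(452,418),(460,128)),("endstop+55",(130,156),(372,402)),("endstop-55",(120,327),(535,364)),("bar front robot",(325,410),(475,262))]:
    W=tri(pix("top",t),pix("side",s));print(nm,W.round(4),W2S(p,W).round(1))
for nm,t,z in [("wing rear robot",(603,422),.082),("wing front rob",(452,418),.082),("bar rear",(715,436),.042),("bar front",(325,412),.042),("bar front inner",(330,370),.042),("bump",(710,385),.02),("bump2",(310,358),.02),("pin",(355,262),.042)]:
    print(nm,W2S(p,back("top",pix("top",t),z)).round(1))
for nm,S in [("bartop",(-85,-112,42)),("press",(-85,-200,42)),("pin",(0,0,42)),("stop",(0,151,60)),("wing",(-85,-160,66)),("wingend",(-85,15,66))]:
    W=S2W(p,S)[0];print(nm,W.round(4),np.hypot(*W[:2]).round(3))
E
```

```text
[ 0.62039791  0.02171841 -0.06478678]
[[ 0.2 -0.3]
 [ 0.3 -0.2]
 [ 0.4  0.3]
 [-0.2  0.3]
 [ 0.3 -0.1]
 [-0.5 -0.8]
 [-0.7 -0.9]
 [ 0.7  0.1]
 [ 0.3  1.4]
 [ 0.3 -0.5]]
wing rear/robot top [ 0.5342 -0.1442  0.0763] [ -75.3 -171.1   76.3]
wing front robot top [ 0.5152 -0.0375  0.0802] [-101.2  -65.9   80.2]
endstop+55 [0.6816 0.1704 0.0653] [ 51.4 152.3  65.3]
endstop-55 [0.5745 0.1741 0.0549] [-55.7 149.1  54.9]
bar front robot [0.534  0.0368 0.0244] [-87.2   9.5  24.4]
wing rear robot [ -99.3 -159.2   82. ]
wing front rob [-103.5  -64.6   82. ]
bar rear [ -97.9 -236.9   42. ]
bar front [-100.4   14.6   42. ]
bar front inner [-72.9  13.3  42. ]
bump [ -61.7 -236.1   20. ]
bump2 [-62.7  26.7  20. ]
pin [-1.  2. 42.]
bartop [ 0.5283 -0.0845  0.042 ] 0.535
press [ 0.5226 -0.1724  0.042 ] 0.55
pin [0.6204 0.0217 0.042 ] 0.621
stop [0.6302 0.1724 0.06  ] 0.653
wing [ 0.5252 -0.1324  0.066 ] 0.542
wingend [0.5365 0.0422 0.066 ] 0.538
```

```bash
cat >> h.py <<'E'
from scipy.spatial.transform import Rotation as Ro
def plan(targets,p):
    """targets: list of (station xyz mm); orientation down, tool y along station y"""
    from bench import ctrl
    s=ctrl.get_state();R0=Ro.from_rotvec(s["tool_rot"]);p0=s["position"]
    a=p[2];yt=np.array([-np.sin(a),np.cos(a),0]);z=np.array([0,0,-1.])
    if np.dot(R0.as_matrix()[:,1],yt)<0: yt=-yt
    Rt=Ro.from_matrix(np.c_[np.cross(yt,z),yt,z])
    dr=(R0.inv()*Rt).as_rotvec()
    print("now",s["time"],p0.round(4),"station",W2S(p,p0).round(1),"f",s["ft_force"].round(1),"grip",round(s["grip_width"],3),"dr",dr.round(4))
    for t in targets:
        d=R0.inv().apply(S2W(p,t)[0]-p0);print(t,S2W(p,t)[0].round(3),d.round(4))
E
python3 - <<'E'
from h import *
import cv2
p=np.load("p.npy")
plan([(-100,130,220),(-85,-200,220)],p)
print("buffer",back("top",(165,237),.15), "orange",back("top",(370,240),.04),W2S(p,back("top",(370,240),.04)))
q=5
im=cv2.imread("pics/side0.png")[165:280,235:375];im=cv2.resize(im,None,fx=5,fy=5,interpolation=cv2.INTER_CUBIC)
it=cv2.imread("pics/top0.png")[125:230,255:415];it=cv2.resize(it,None,fx=5,fy=5,interpolation=cv2.INTER_CUBIC)
pts=[(-100,q-165,82),(-45,q-165,82),(-100,q-70,82),(-45,q-70,82),(-100,15,42),(-70,15,42),(-100,-240,42),(-70,-240,42),(0,0,42),(10,115,125),(0,151,60)]
for n,m,o in(("side",im,(235,165)),("top",it,(255,125))):
    for u in proj(n,S2W(p,pts)): cv2.circle(m,tuple(int(v) for v in (u+.5-o)*5),4,(0,0,255),1)
cv2.imwrite("pics/ov.png",cv2.resize(np.hstack([im,np.pad(it,((0,50),(0,0),(0,0)))]),(800,307)))
cv2.imwrite("pics/ovs.png",im)
E
```

```text
now 0.1 [0.2463 0.601  0.2216] station [-410.8  553.9  221.6] f [ 0.2 -0.6 -0.1] grip 1.0 dr [-1.70e-03 -2.00e-04 -3.24e-01]
(-100, 130, 220) [0.529 0.158 0.22 ] [-0.4296 -0.3028  0.0022]
(-85, -200, 220) [ 0.523 -0.172  0.22 ] [-0.5489 -0.6109  0.0027]
buffer [0.41540962 0.49971475 0.15      ] orange [ 0.41628912 -0.11874011  0.04      ] [-194.58709839 -153.37815306   40.        ]
```

View pics/ovs.png

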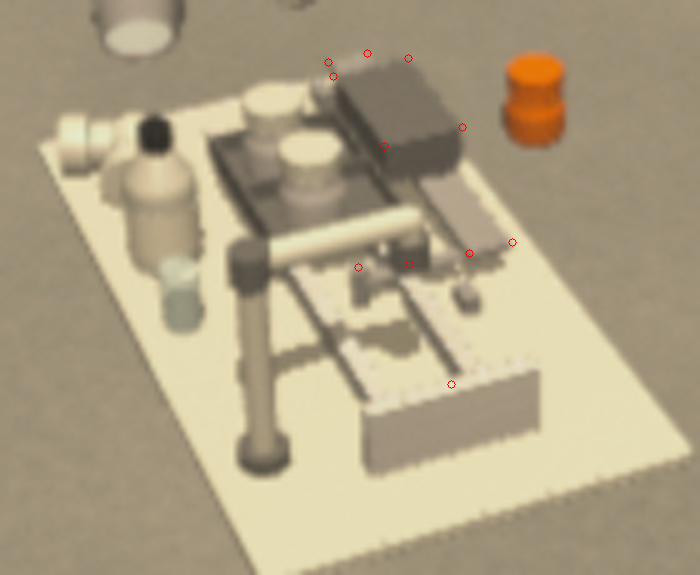

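View pics/ov.png

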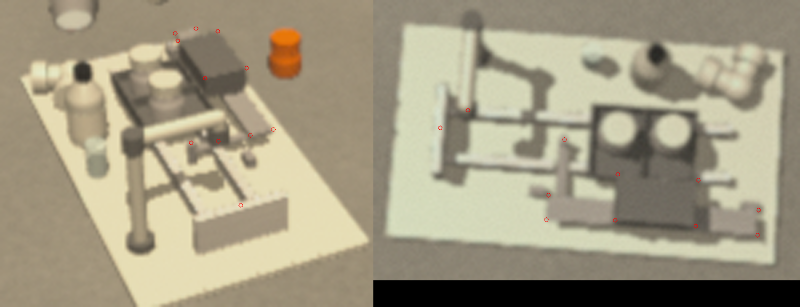

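The station model overlay agrees with both views: the bar, wing, pin and stop corners all fall on the marks, with q ≈ 5 mm. 

Things that could be mistaken for the bar or wing:
- **Wing:** dark grey block, top (362,198).
- **Tray:** top (357,180).
- **Bar:** light grey, exposed ends at top (332,203) and (390,207).
- **End stop:** top (281,173).
- **Orange decoy:** top (370,240), left alone.

I'll press the bar's exposed rear end at top (390,207). First I move over with the jaws shut.

Request:
carry_out([
  {"tx": -0.045,"ty": -0.03,"tz": 0,"rz": -0.1,"jaw": 0},
  {"tx": -0.09,"ty": -0.065,"tz": 0,"rz": -0.2,"jaw": 0},
  {"tx": -0.135,"ty": -0.1,"tz": 0,"rz": -0.3,"jaw": 0},
  {"tx": -0.18,"ty": -0.13,"tz": 0,"rz": -0.324,"jaw": 0},
  {"tx": -0.225,"ty": -0.16,"tz": 0,"rz": -0.324,"jaw": 0},
  {"tx": -0.27,"ty": -0.19,"tz": 0,"rz": -0.324,"jaw": 0},
  {"tx": -0.315,"ty": -0.225,"tz": 0,"rz": -0.324,"jaw": 0},
  {"tx": -0.36,"ty": -0.26,"tz": 0,"rz": -0.324,"jaw": 0},
  {"tx": -0.4,"ty": -0.29,"tz": 0,"rz": -0.324,"jaw": 0},
  {"tx": -0.43,"ty": -0.32,"tz": 0,"rz": -0.324,"jaw": 0},
  {"tx": -0.455,"ty": -0.375,"tz": 0,"rz": -0.324,"jaw": 0},
  {"tx": -0.475,"ty": -0.43,"tz": 0,"rz": -0.324,"jaw": 0},
], grip_force=20)

```text
invalid input
```

Run:
```python
from h import *
plan([(-85,-200,220),(-85,-200,120),(-85,-200,60)],np.load("p.npy"))
```

```text
now 0.1 [0.2463 0.601  0.2216] station [-410.8  553.9  221.6] f [ 0.2 -0.6 -0.1] grip 1.0 dr [-1.70e-03 -2.00e-04 -3.24e-01]
(-85, -200, 220) [ 0.523 -0.172  0.22 ] [-0.5489 -0.6109  0.0027]
(-85, -200, 120) [ 0.523 -0.172  0.12 ] [-0.5489 -0.6107  0.1027]
(-85, -200, 60) [ 0.523 -0.172  0.06 ] [-0.5489 -0.6106  0.1627]
```

The call was refused and nothing moved, most likely because each row needs every key.

Request:
carry_out([
  {"tx": -0.045,"ty": -0.03,"tz": 0.0,"rx": 0.0,"ry": 0.0,"rz": -0.1,"jaw": 0.0},
  {"tx": -0.09,"ty": -0.065,"tz": 0.0,"rx": 0.0,"ry": 0.0,"rz": -0.2,"jaw": 0.0},
  {"tx": -0.135,"ty": -0.1,"tz": 0.0,"rx": 0.0,"ry": 0.0,"rz": -0.3,"jaw": 0.0},
  {"tx": -0.18,"ty": -0.13,"tz": 0.0,"rx": 0.0,"ry": 0.0,"rz": -0.324,"jaw": 0.0},
  {"tx": -0.225,"ty": -0.16,"tz": 0.0,"rx": 0.0,"ry": 0.0,"rz": -0.324,"jaw": 0.0},
  {"tx": -0.27,"ty": -0.19,"tz": 0.0,"rx": 0.0,"ry": 0.0,"rz": -0.324,"jaw": 0.0},
  {"tx": -0.315,"ty": -0.225,"tz": 0.0,"rx": 0.0,"ry": 0.0,"rz": -0.324,"jaw": 0.0},
  {"tx": -0.36,"ty": -0.26,"tz": 0.0,"rx": 0.0,"ry": 0.0,"rz": -0.324,"jaw": 0.0},
  {"tx": -0.4,"ty": -0.29,"tz": 0.0,"rx": 0.0,"ry": 0.0,"rz": -0.324,"jaw": 0.0},
  {"tx": -0.43,"ty": -0.32,"tz": 0.0,"rx": 0.0,"ry": 0.0,"rz": -0.324,"jaw": 0.0},
  {"tx": -0.455,"ty": -0.375,"tz": 0.0,"rx": 0.0,"ry": 0.0,"rz": -0.324,"jaw": 0.0},
  {"tx": -0.475,"ty": -0.43,"tz": 0.0,"rx": 0.0,"ry": 0.0,"rz": -0.324,"jaw": 0.0},
], grip_force=20)

```text
time: 1.6
position: [0.5228, 0.0215, 0.2221]
tool_rot: [-0.102, -3.14, 0.001]
ft_force: [1.0, -0.8, 0.3]
grip_width: 0.005
```

Run:
```python
from h import *
plan([(-85,-200,220),(-85,-200,120),(-85,-200,60)],np.load("p.npy"))
```

```text
now 1.6 [0.5228 0.0215 0.2221] station [-97.3  -6.5 222.1] f [ 1.  -0.8  0.3] grip 0.005 dr [-0.0005 -0.0004 -0.    ]
(-85, -200, 220) [ 0.523 -0.172  0.22 ] [-0.0123 -0.1935  0.0022]
(-85, -200, 120) [ 0.523 -0.172  0.12 ] [-0.0124 -0.1934  0.1022]
(-85, -200, 60) [ 0.523 -0.172  0.06 ] [-0.0124 -0.1934  0.1622]
```

Request:
carry_out([
  {"tx": -0.004,"ty": -0.06,"tz": 0.0,"rx": 0.0,"ry": 0.0,"rz": 0.0,"jaw": 0.0},
  {"tx": -0.008,"ty": -0.12,"tz": 0.0,"rx": 0.0,"ry": 0.0,"rz": 0.0,"jaw": 0.0},
  {"tx": -0.0125,"ty": -0.17,"tz": 0.0,"rx": 0.0,"ry": 0.0,"rz": 0.0,"jaw": 0.0},
  {"tx": -0.0125,"ty": -0.1935,"tz": 0.0,"rx": 0.0,"ry": 0.0,"rz": 0.0,"jaw": 0.0},
  {"tx": -0.0125,"ty": -0.1935,"tz": 0.05,"rx": 0.0,"ry": 0.0,"rz": 0.0,"jaw": 0.0},
  {"tx": -0.0125,"ty": -0.1935,"tz": 0.1,"rx": 0.0,"ry": 0.0,"rz": 0.0,"jaw": 0.0},
  {"tx": -0.0125,"ty": -0.1935,"tz": 0.14,"rx": 0.0,"ry": 0.0,"rz": 0.0,"jaw": 0.0},
  {"tx": -0.0125,"ty": -0.1935,"tz": 0.162,"rx": 0.0,"ry": 0.0,"rz": 0.0,"jaw": 0.0},
  {"tx": -0.0125,"ty": -0.1935,"tz": 0.162,"rx": 0.0,"ry": 0.0,"rz": 0.0,"jaw": 0.0},
])

```text
time: 2.72
position: [0.521, -0.1699, 0.0585]
tool_rot: [-0.102, -3.135, -0.001]
ft_force: [0.3, -0.6, -0.2]
grip_width: 0.008
```

```bash
cat > look.py <<'E'
import sys,cv2;from h import *;from bench import get_image
k=sys.argv[1]
for n,(a,b,c,d) in {"side":(140,290,235,385),"top":(120,250,250,420)}.items():
    m=get_image(n)[a:b,c:d,::-1];cv2.imwrite(f"pics/{n}{k}.png",cv2.resize(m,None,fx=4,fy=4,interpolation=cv2.INTER_CUBIC))
plan([(-85,-200,42),(-85,-200,29)],np.load("p.npy"))
E
python3 look.py 1
```

```text
now 2.825 [ 0.5233 -0.1705  0.0611] station [ -84.5 -198.1   61.1] f [-0.2  1.1 -0.6] grip 0.007 dr [-0.0002  0.0006 -0.    ]
(-85, -200, 42) [ 0.523 -0.172  0.042] [ 0.0006 -0.0019  0.0191]
(-85, -200, 29) [ 0.523 -0.172  0.029] [ 0.0006 -0.0019  0.0321]
```

View pics/side1.png

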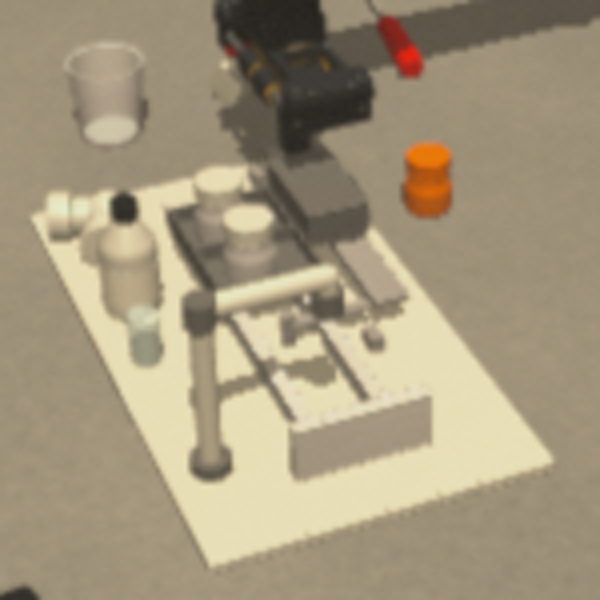

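View pics/top1.png

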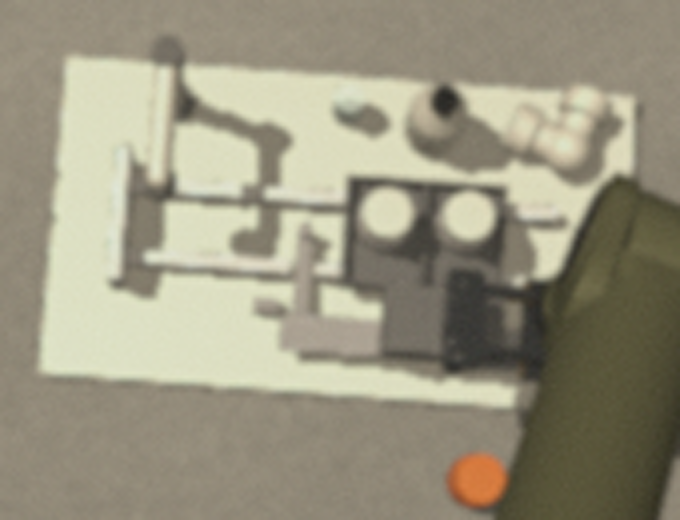

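The tip is above the rear bar end, behind the wing. I press down in two stages and watch the force.

Request:
carry_out([
  {"tx": 0.0,"ty": -0.001,"tz": 0.012,"rx": 0.0,"ry": 0.0,"rz": 0.0,"jaw": 0.0},
  {"tx": 0.0,"ty": -0.001,"tz": 0.02,"rx": 0.0,"ry": 0.0,"rz": 0.0,"jaw": 0.0},
  {"tx": 0.0,"ty": -0.001,"tz": 0.027,"rx": 0.0,"ry": 0.0,"rz": 0.0,"jaw": 0.0},
  {"tx": 0.0,"ty": -0.001,"tz": 0.027,"rx": 0.0,"ry": 0.0,"rz": 0.0,"jaw": 0.0},
])

```text
time: 3.32
position: [0.5233, -0.1715, 0.0338]
tool_rot: [0.102, 3.139, -0.0]
ft_force: [-0.6, -0.2, 5.2]
grip_width: 0.005
```

```bash
python3 look.py 2
```

```text
now 3.425 [ 0.5233 -0.1715  0.0341] station [ -84.4 -199.1   34.1] f [0.2 0.2 5.1] grip 0.008 dr [ 0.      0.0008 -0.    ]
(-85, -200, 42) [ 0.523 -0.172  0.042] [ 0.0006 -0.0009 -0.0079]
(-85, -200, 29) [ 0.523 -0.172  0.029] [ 0.0006 -0.0009  0.0051]
```

At z = 34 mm the force is 5.1 N, which means about 8 mm of press by the spring law. Height and force agree. I press another 5.5 mm.

Request:
carry_out([
  {"tx": 0.0,"ty": 0.0,"tz": 0.003,"rx": 0.0,"ry": 0.0,"rz": 0.0,"jaw": 0.0},
  {"tx": 0.0,"ty": 0.0,"tz": 0.0055,"rx": 0.0,"ry": 0.0,"rz": 0.0,"jaw": 0.0},
  {"tx": 0.0,"ty": 0.0,"tz": 0.0055,"rx": 0.0,"ry": 0.0,"rz": 0.0,"jaw": 0.0},
  {"tx": 0.0,"ty": 0.0,"tz": 0.0055,"rx": 0.0,"ry": 0.0,"rz": 0.0,"jaw": 0.0},
])

```text
time: 3.92
position: [0.5234, -0.1715, 0.0289]
tool_rot: [0.102, 3.139, 0.0]
ft_force: [-0.9, -0.4, 6.6]
grip_width: 0.005
```

```bash
python3 look.py 3
```

```text
now 4.025 [ 0.5233 -0.1715  0.0289] station [ -84.3 -199.1   28.9] f [-0.   1.   6.9] grip 0.007 dr [ 0.0002  0.001  -0.    ]
(-85, -200, 42) [ 0.523 -0.172  0.042] [ 0.0006 -0.0009 -0.0131]
(-85, -200, 29) [ 0.523 -0.172  0.029] [ 0.0007 -0.0009 -0.0001]
```

View pics/side3.png

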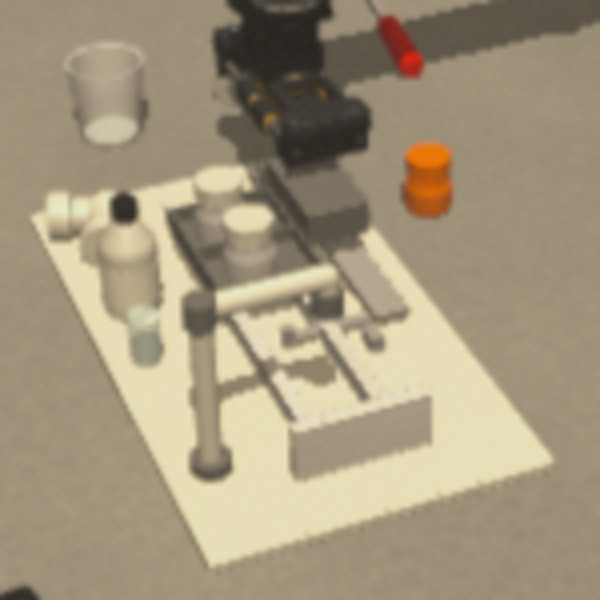

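The bar is down 13.1 mm at 6.7 N, and in the side view the bar and pin have dropped at (375,335) and (300,335). Now I push along tool +y slowly with depth kept.

Request:
carry_out([
  {"tx": 0.0,"ty": 0.005,"tz": 0.0,"rx": 0.0,"ry": 0.0,"rz": 0.0,"jaw": 0.0},
  {"tx": 0.0,"ty": 0.01,"tz": 0.0,"rx": 0.0,"ry": 0.0,"rz": 0.0,"jaw": 0.0},
  {"tx": 0.0,"ty": 0.015,"tz": 0.0,"rx": 0.0,"ry": 0.0,"rz": 0.0,"jaw": 0.0},
  {"tx": 0.0,"ty": 0.019,"tz": 0.0,"rx": 0.0,"ry": 0.0,"rz": 0.0,"jaw": 0.0},
  {"tx": 0.0,"ty": 0.023,"tz": 0.0,"rx": 0.0,"ry": 0.0,"rz": 0.0,"jaw": 0.0},
  {"tx": 0.0,"ty": 0.027,"tz": 0.0,"rx": 0.0,"ry": 0.0,"rz": 0.0,"jaw": 0.0},
  {"tx": 0.0,"ty": 0.031,"tz": 0.0,"rx": 0.0,"ry": 0.0,"rz": 0.0,"jaw": 0.0},
  {"tx": 0.0,"ty": 0.035,"tz": 0.0,"rx": 0.0,"ry": 0.0,"rz": 0.0,"jaw": 0.0},
])

```text
time: 5.03
position: [0.5259, -0.1397, 0.0293]
tool_rot: [0.104, 3.137, -0.006]
ft_force: [-0.7, -5.7, 5.8]
grip_width: 0.009
```

```bash
python3 look.py 4
```

```text
now 5.125 [ 0.526  -0.1389  0.0292] station [ -83.8 -166.4   29.2] f [-0.6 -4.1  6.7] grip 0.006 dr [-0.0028  0.0025 -0.001 ]
(-85, -200, 42) [ 0.523 -0.172  0.042] [ 0.0011 -0.0336 -0.0127]
(-85, -200, 29) [ 0.523 -0.172  0.029] [ 0.0011 -0.0336  0.0003]
```

View pics/top4.png

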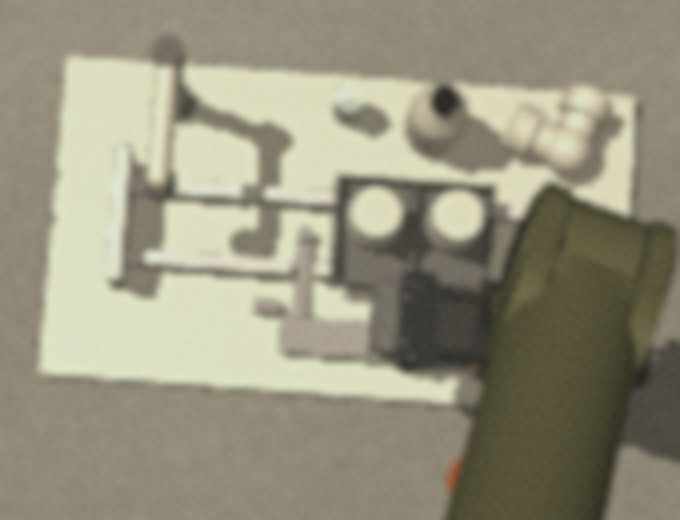

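The wing contact is working: the tray has moved about 8 mm, so q ≈ 13, and the push force is about 4–5 N. The bar is still at 12.8 mm. I continue.

Request:
carry_out([
  {"tx": 0.0,"ty": 0.005,"tz": 0.0005,"rx": 0.0,"ry": 0.0,"rz": 0.0,"jaw": 0.0},
  {"tx": 0.0,"ty": 0.011,"tz": 0.0005,"rx": 0.0,"ry": 0.0,"rz": 0.0,"jaw": 0.0},
  {"tx": 0.0,"ty": 0.017,"tz": 0.0005,"rx": 0.0,"ry": 0.0,"rz": 0.0,"jaw": 0.0},
  {"tx": 0.0,"ty": 0.023,"tz": 0.0005,"rx": 0.0,"ry": 0.0,"rz": 0.0,"jaw": 0.0},
  {"tx": 0.0,"ty": 0.029,"tz": 0.0005,"rx": 0.0,"ry": 0.0,"rz": 0.0,"jaw": 0.0},
  {"tx": 0.0,"ty": 0.035,"tz": 0.0005,"rx": 0.0,"ry": 0.0,"rz": 0.0,"jaw": 0.0},
  {"tx": 0.0,"ty": 0.041,"tz": 0.0005,"rx": 0.0,"ry": 0.0,"rz": 0.0,"jaw": 0.0},
  {"tx": 0.0,"ty": 0.047,"tz": 0.0005,"rx": 0.0,"ry": 0.0,"rz": 0.0,"jaw": 0.0},
  {"tx": 0.0,"ty": 0.053,"tz": 0.0005,"rx": 0.0,"ry": 0.0,"rz": 0.0,"jaw": 0.0},
  {"tx": 0.0,"ty": 0.059,"tz": 0.0005,"rx": 0.0,"ry": 0.0,"rz": 0.0,"jaw": 0.0},
  {"tx": 0.0,"ty": 0.065,"tz": 0.0005,"rx": 0.0,"ry": 0.0,"rz": 0.0,"jaw": 0.0},
  {"tx": 0.0,"ty": 0.07,"tz": 0.0005,"rx": 0.0,"ry": 0.0,"rz": 0.0,"jaw": 0.0},
])

```text
time: 6.62
position: [0.5306, -0.0696, 0.0289]
tool_rot: [0.104, 3.137, -0.005]
ft_force: [-1.3, -5.1, 8.0]
grip_width: 0.009
```

```bash
python3 look.py 5
```

```text
now 6.725 [ 0.5307 -0.0686  0.0288] station [-83.7 -96.   28.8] f [-0.3 -3.5  8.4] grip 0.006 dr [-0.0022  0.0025 -0.0007]
(-85, -200, 42) [ 0.523 -0.172  0.042] [ 0.0012 -0.1041 -0.013 ]
(-85, -200, 29) [ 0.523 -0.172  0.029] [ 0.0013 -0.1041  0.    ]
```

View pics/top5.png

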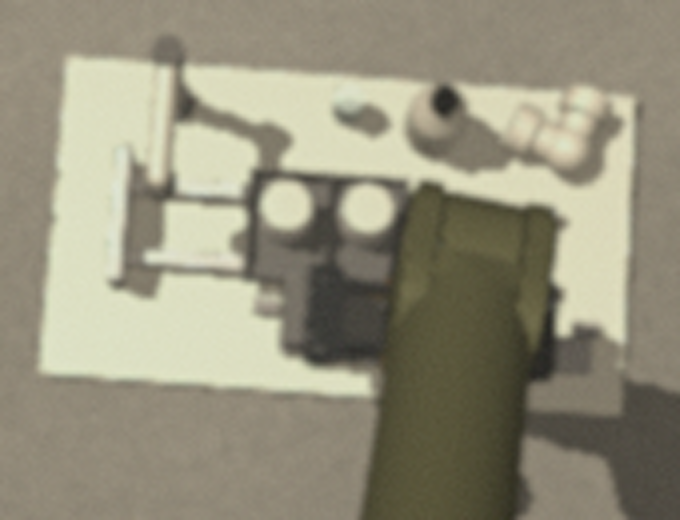

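View pics/side5.png

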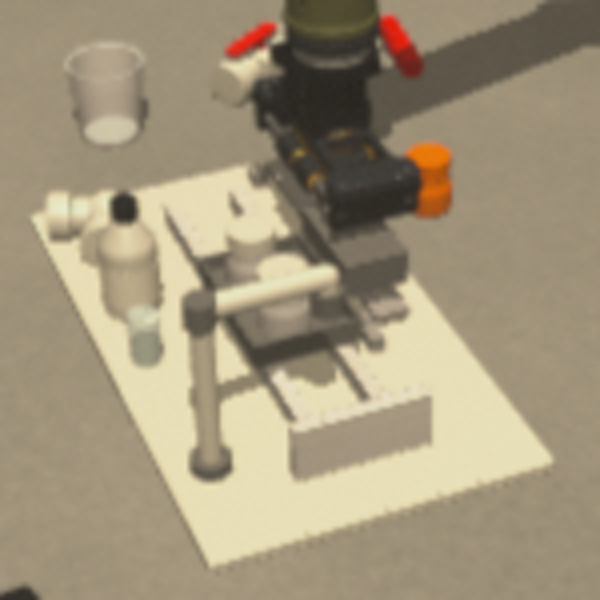

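The carriage is well over the pin (q ≈ 84) and the jars are upright. I push on, slowing near the stop.

Request:
carry_out([
  {"tx": 0.0,"ty": 0.005,"tz": 0.0,"rx": 0.0,"ry": 0.0,"rz": 0.0,"jaw": 0.0},
  {"tx": 0.0,"ty": 0.012,"tz": 0.0,"rx": 0.0,"ry": 0.0,"rz": 0.0,"jaw": 0.0},
  {"tx": 0.0,"ty": 0.019,"tz": 0.0,"rx": 0.0,"ry": 0.0,"rz": 0.0,"jaw": 0.0},
  {"tx": 0.0,"ty": 0.026,"tz": 0.0,"rx": 0.0,"ry": 0.0,"rz": 0.0,"jaw": 0.0},
  {"tx": 0.0,"ty": 0.033,"tz": 0.0,"rx": 0.0,"ry": 0.0,"rz": 0.0,"jaw": 0.0},
  {"tx": 0.0,"ty": 0.04,"tz": 0.0,"rx": 0.0,"ry": 0.0,"rz": 0.0,"jaw": 0.0},
  {"tx": 0.0,"ty": 0.047,"tz": 0.0,"rx": 0.0,"ry": 0.0,"rz": 0.0,"jaw": 0.0},
  {"tx": 0.0,"ty": 0.054,"tz": 0.0,"rx": 0.0,"ry": 0.0,"rz": 0.0,"jaw": 0.0},
  {"tx": 0.0,"ty": 0.061,"tz": 0.0,"rx": 0.0,"ry": 0.0,"rz": 0.0,"jaw": 0.0},
  {"tx": 0.0,"ty": 0.068,"tz": 0.0,"rx": 0.0,"ry": 0.0,"rz": 0.0,"jaw": 0.0},
  {"tx": 0.0,"ty": 0.075,"tz": 0.0,"rx": 0.0,"ry": 0.0,"rz": 0.0,"jaw": 0.0},
  {"tx": 0.0,"ty": 0.081,"tz": 0.0,"rx": 0.0,"ry": 0.0,"rz": 0.0,"jaw": 0.0},
])

```text
time: 8.22
position: [0.5359, 0.0113, 0.0287]
tool_rot: [0.104, 3.138, -0.005]
ft_force: [0.1, -6.8, 8.0]
grip_width: 0.007
```

```bash
python3 look.py 6
```

```text
now 8.325 [0.536  0.0125 0.0287] station [-83.7 -14.6  28.7] f [-0.8 -3.8  7.6] grip 0.006 dr [-0.0018  0.0022 -0.0006]
(-85, -200, 42) [ 0.523 -0.172  0.042] [ 0.0012 -0.1854 -0.013 ]
(-85, -200, 29) [ 0.523 -0.172  0.029] [ 0.0012 -0.1854  0.    ]
```

View pics/top6.png

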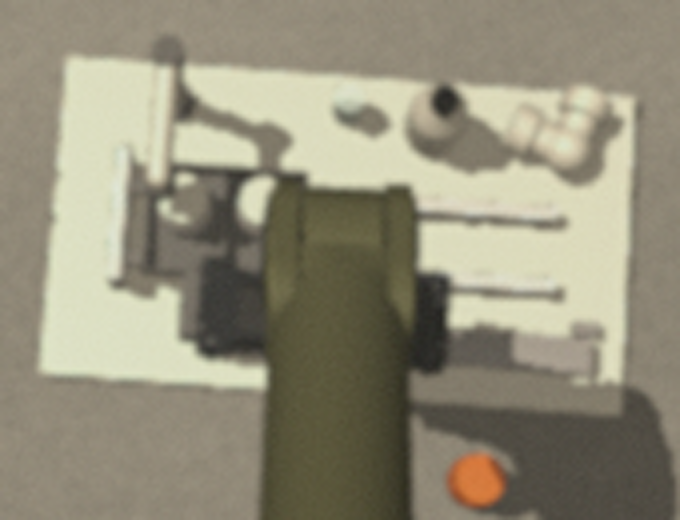

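Request:
carry_out([
  {"tx": 0.0,"ty": 0.003,"tz": 0.0,"rx": 0.0,"ry": 0.0,"rz": 0.0,"jaw": 0.0},
  {"tx": 0.0,"ty": 0.006,"tz": 0.0,"rx": 0.0,"ry": 0.0,"rz": 0.0,"jaw": 0.0},
  {"tx": 0.0,"ty": 0.009,"tz": 0.0,"rx": 0.0,"ry": 0.0,"rz": 0.0,"jaw": 0.0},
  {"tx": 0.0,"ty": 0.012,"tz": 0.0,"rx": 0.0,"ry": 0.0,"rz": 0.0,"jaw": 0.0},
  {"tx": 0.0,"ty": 0.014,"tz": 0.0,"rx": 0.0,"ry": 0.0,"rz": 0.0,"jaw": 0.0},
  {"tx": 0.0,"ty": 0.016,"tz": 0.0,"rx": 0.0,"ry": 0.0,"rz": 0.0,"jaw": 0.0},
  {"tx": 0.0,"ty": 0.016,"tz": 0.0,"rx": 0.0,"ry": 0.0,"rz": 0.0,"jaw": 0.0},
])

```text
time: 9.2
position: [0.5369, 0.0265, 0.0287]
tool_rot: [0.105, 3.138, -0.006]
ft_force: [0.4, -7.6, 7.1]
grip_width: 0.007
```

```bash
python3 look.py 7
```

```text
now 9.3 [0.5369 0.0265 0.0287] station [-83.7  -0.7  28.7] f [-0.9 -7.   8. ] grip 0.002 dr [-0.0034  0.002  -0.0022]
(-85, -200, 42) [ 0.523 -0.172  0.042] [ 0.0009 -0.1994 -0.0126]
(-85, -200, 29) [ 0.523 -0.172  0.029] [ 0.0009 -0.1993  0.0004]
```

View pics/top7.png

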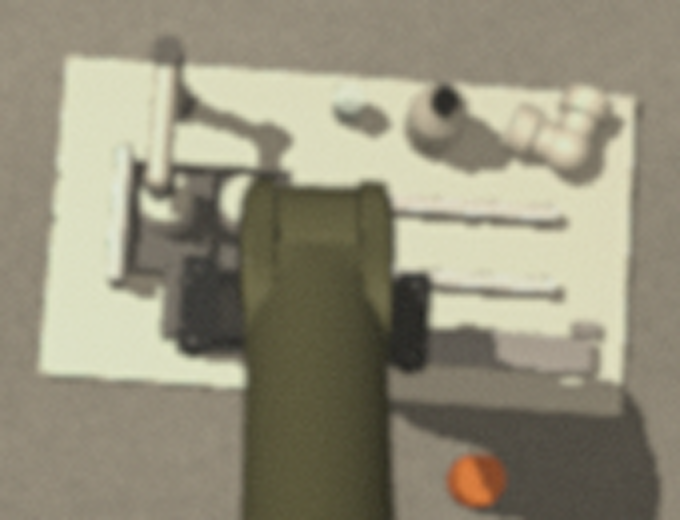

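View pics/side7.png

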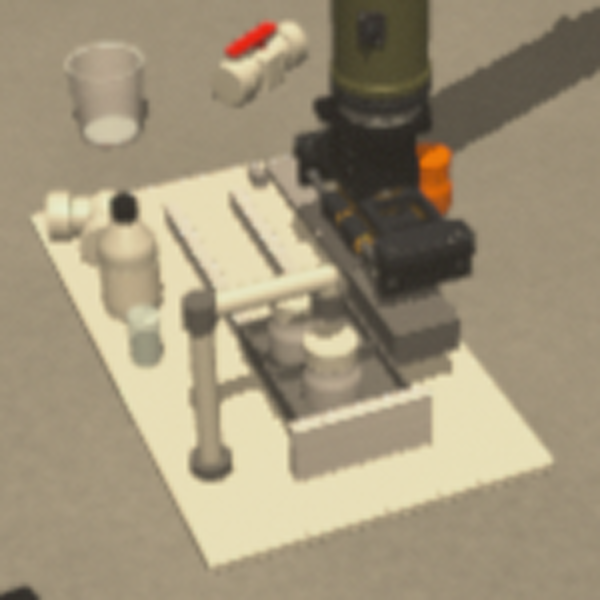

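The carriage looks to be at the stop, with a steady 7 N. A few more mm will confirm it: force should rise without motion.

Request:
carry_out([
  {"tx": 0.0,"ty": 0.002,"tz": 0.0,"rx": 0.0,"ry": 0.0,"rz": 0.0,"jaw": 0.0},
  {"tx": 0.0,"ty": 0.004,"tz": 0.0,"rx": 0.0,"ry": 0.0,"rz": 0.0,"jaw": 0.0},
  {"tx": 0.0,"ty": 0.004,"tz": 0.0,"rx": 0.0,"ry": 0.0,"rz": 0.0,"jaw": 0.0},
])

```text
time: 9.68
position: [0.5369, 0.0266, 0.0287]
tool_rot: [0.109, 3.138, -0.012]
ft_force: [-1.7, -14.0, 9.6]
grip_width: 0.002
```

```bash
python3 -c "
from h import *
plan([(-85,-8,120)],np.load('p.npy'))"
```

```text
now 9.675 [0.5369 0.0266 0.0287] station [-83.7  -0.6  28.7] f [ -1.7 -14.    9.6] grip 0.002 dr [-0.0076  0.0016 -0.0044]
(-85, -8, 120) [0.535 0.019 0.12 ] [ 0.0011 -0.0081 -0.0912]
```

The carriage is hard against the stop: force rose to 14 N with no motion, and the bar is still at 13.3 mm. I back off slightly in y to unload the wing, then lift straight up.

Request:
carry_out([
  {"tx": 0.0,"ty": -0.004,"tz": 0.0,"rx": 0.0,"ry": 0.0,"rz": 0.0,"jaw": 0.0},
  {"tx": 0.0,"ty": -0.01,"tz": 0.0,"rx": 0.0,"ry": 0.0,"rz": 0.0,"jaw": 0.0},
  {"tx": 0.0,"ty": -0.01,"tz": 0.0,"rx": 0.0,"ry": 0.0,"rz": 0.0,"jaw": 0.0},
  {"tx": 0.0,"ty": -0.01,"tz": -0.008,"rx": 0.0,"ry": 0.0,"rz": 0.0,"jaw": 0.0},
  {"tx": 0.0,"ty": -0.01,"tz": -0.016,"rx": 0.0,"ry": 0.0,"rz": 0.0,"jaw": 0.0},
  {"tx": 0.0,"ty": -0.01,"tz": -0.03,"rx": 0.0,"ry": 0.0,"rz": 0.0,"jaw": 0.0},
  {"tx": 0.0,"ty": -0.01,"tz": -0.06,"rx": 0.0,"ry": 0.0,"rz": 0.0,"jaw": 0.0},
  {"tx": 0.0,"ty": -0.01,"tz": -0.1,"rx": 0.0,"ry": 0.0,"rz": 0.0,"jaw": 0.0},
  {"tx": 0.0,"ty": -0.01,"tz": -0.15,"rx": 0.0,"ry": 0.0,"rz": 0.0,"jaw": 0.0},
  {"tx": 0.0,"ty": -0.06,"tz": -0.17,"rx": 0.0,"ry": 0.0,"rz": 0.0,"jaw": 0.0},
  {"tx": 0.0,"ty": -0.12,"tz": -0.17,"rx": 0.0,"ry": 0.0,"rz": 0.0,"jaw": 0.0},
  {"tx": 0.0,"ty": -0.18,"tz": -0.17,"rx": 0.0,"ry": 0.0,"rz": 0.0,"jaw": 0.0},
])

```text
time: 11.18
position: [0.5235, -0.1472, 0.1981]
tool_rot: [-0.101, -3.14, -0.0]
ft_force: [1.6, 0.0, 0.0]
grip_width: 0.007
```

Request:
carry_out([
  {"tx": 0.0,"ty": -0.05,"tz": 0.0,"rx": 0.0,"ry": 0.0,"rz": 0.0,"jaw": 0.0},
  {"tx": 0.0,"ty": -0.1,"tz": 0.0,"rx": 0.0,"ry": 0.0,"rz": 0.0,"jaw": 0.0},
  {"tx": 0.0,"ty": -0.1,"tz": 0.0,"rx": 0.0,"ry": 0.0,"rz": 0.0,"jaw": 0.0},
  {"tx": 0.0,"ty": -0.1,"tz": 0.0,"rx": 0.0,"ry": 0.0,"rz": 0.0,"jaw": 0.0},
])

```text
time: 11.68
position: [0.5175, -0.2446, 0.1973]
tool_rot: [-0.102, -3.139, -0.002]
ft_force: [0.4, 0.2, -0.2]
grip_width: 0.007
```

```bash
python3 look.py 8
```

```text
now 11.775 [ 0.5183 -0.2434  0.1973] station [ -84.8 -271.1  197.3] f [0.  0.2 0. ] grip 0.004 dr [ 0.0012 -0.0007  0.0024]
(-85, -200, 42) [ 0.523 -0.172  0.042] [-0.      0.0709  0.1554]
(-85, -200, 29) [ 0.523 -0.172  0.029] [-1.000e-04  7.090e-02  1.684e-01]
```

View pics/top8.png

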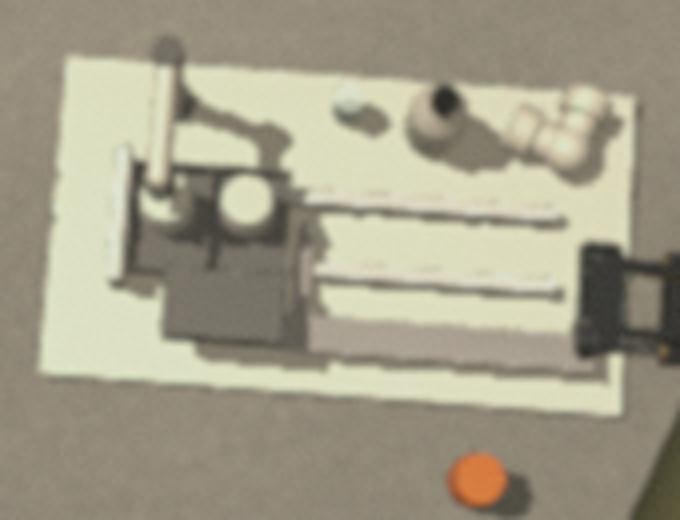

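View pics/side8.png

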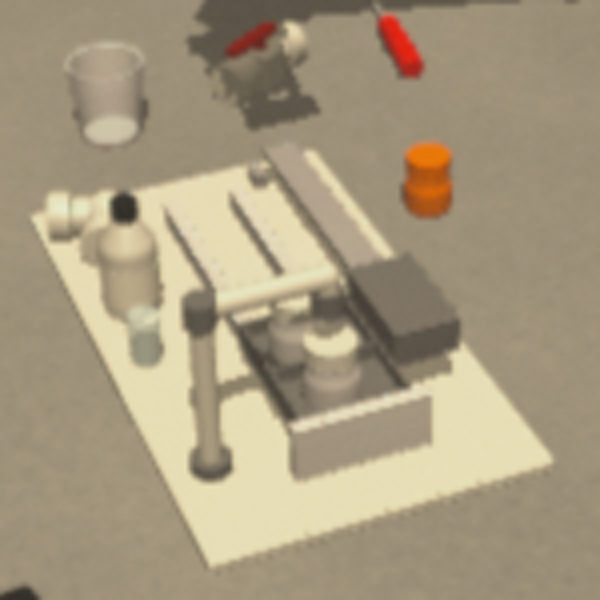

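The bar's rear corners in the side crop are at (265,150) and (293,143). The raised-bar model predicts (262,150) and (293,142), so the bar and pin are up. The tray is against the stop, the jars are upright, and the robot is clear. I hand in.

```bash
python3 -c "
from bench import ctrl
print(ctrl.close_job())"
```

```text
the job is handed in; nothing more can be done
None
```

The carriage is locked at the end stop, and the job was handed in at about 11.8 s. I pressed the spring bar's free rear end with the shut fingertips and pushed the wing along the rails with the bar held. Then I eased off the wing and lifted clear.

- **Bar held down:** it was about 13 mm down at every check during the push, with about 6 to 8 N on the tool until the final press against the stop. The tip height and the spring force agreed.
- **End stop reached:** pressing further raised the push force from 7 to 14 N with no motion.
- **After lifting:** the bar's corners in the side picture match its raised height, within about 1 pixel at full resolution. I didn't see the pin itself clearly behind the carriage.
- **Jars and surroundings:** both jars stand upright and the bystanders in the last close-ups sit where they were. The brush and buffer bottle were outside those crops and not rechecked, but the tool passed well above them. The robot touches nothing, with force near zero.

Two checks went wrong:
- My first move call was refused because its rows lacked some keys; nothing moved.
- Two early two-view height readings were off because I picked corners badly in the side view: wing rear and bar front. The station model overlaid on both pictures matched, so I used that instead.

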